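Turn the freshly gilded wheel until its valve is at the top

ROBOT

A 6-joint arm with a two-finger parallel gripper is mounted at the origin on the work surface. World frame = base frame: x ahead of the robot, y to its left, z up, the work surface at z = 0. Lengths are in m, angles in rad, forces in N, time in s.
With the tool pointing down it reaches from about 0.4 to 0.825 m from the base axis. Payload 7 kg.
Tool frame: the origin (TCP) lies midway between the tips of the shut fingers; the grasp point (between the pads) lies 19 mm behind it; z points along the fingers, y is the direction in which the jaws open and shut (so a half turn about z gives the same grasp; the last joint's range is limited). The gripper opens to 85 mm and grips with 20 to 120 N. Pads are 22 mm wide; open, the fingers measure 114 mm over their backs; the gripper's body (76 mm by 85 mm) begins 54 mm behind the grasp point. The pads swing forward as they close: fully open they stand 13 mm farther back than shut.
Start: joints at [1.569, 0.359, 0.012, 0, -1.224, -0.288], TCP at [0.193, 0.647, 0.231] pointing down, gripper open.
Joint ranges: [-3.07, 3.07], [-1.43, 2.12], [-1.02, 1.25], [-3.03, 1.67], [-3.05, -0], [-3.03, 3.03]. Speed limits (rad/s): [2.39, 2.39, 3.01, 3.14, 3.14, 3.14].

INTERFACE

Orientations are given as a unit quaternion [x, y, z, w].
In Python, from workcell import env gives the robot as it stands. The module is installed in compiled form; this text tells all that it offers.
- The arm moves only by the tool send_rows, never from a script. Its argument "motion" is a list of rows, each a list of 7 numbers: the gripper command: -1 is fully open, 1 is shut, values between are in proportion, then the shift along the tool's x, y, z in cm, then the turn, a rotation vector about the tool's x, y, z in units of 6 degrees (1.0 is 6 degrees). In form: [[jaw, dx, dy, dz, ax, ay, az], ...]. A call has 1 to 10 rows; each row shifts and turns the commanded pose from where the row before left it, along the tool's axes as they then stand; what a row does not reach is not made up. A row lasts 1/12 s, in which the tool goes at most 41.7 mm and 7.16 degrees, less where a joint would pass 70% of its speed; a pose out of reach is approached as far as the arm can. A call with a gripper value outside its range is refused whole. The fingers move at their own pace and stop on an object; "grip_force" is the grip in N (left out, the last holds). Time passes only in rows, so rows that do not move let the fingers close. It gives the time, the measured TCP pose, the force and the opening at its end, in the units of the state.
- env.get_state(): the state, without advancing time (a new reading comes with each control period).
- env.grab_frame(name): name is "scene" or "top" or "wrist"; returns (picture, depth): 480x640x3 uint8, blue, green, red; 480x640 float32, m along the optical axis (not along the pixel's ray), 0 where there is no reading.
- env.get_calibration(name): a dict with "fx", "fy", "cx", "cy" (pixels), "k1" (the pictures are not rectified: a ray, as slopes to the right and down, at radius r is drawn at 1 + k1 r^2 times it, then the intrinsics apply), "cam_to_world" (4x4, takes a point from camera to world coordinates); the wrist camera has in their place "hand_eye" (4x4, takes a point from camera to tool coordinates, whose origin is the TCP and whose axes are the flange's). Camera axes: x right, y down, z forward; pixel columns grow to the right and rows downward; lengths in m; the calibration is good to about 2 mm. A picture is of the moment at which its call begins: read the wrist's pose just before it. get_calibration takes no time and is no camera call.
- env.close_job(): hands the job in, once; it reports no verdict.
The state is a dict: "clock": time; "joints": joint angles; "qd": joint speeds; "tau": joint torques, N m; "tcp_pos": TCP position; "tcp_rot": TCP orientation; "ft_force": force on the tool from outside, world axes, zero at the start; "moment": the same for the moment, N m; "opening": finger opening in m.
Only numpy, scipy, OpenCV 4.12 (cv2) and the standard library are available. Lean on these libraries where they do the work, as an engineer would, in place of code of your own. Each camera call takes 0.05 s, during which the arm holds its last target.

TASK

The cart wheel on the painting table stands in its bench stand with wet gold on its rim, and the painter begins her pattern at the valve. With the fingertips push one red spoke after another, gently and without setting the wheel spinning, until the valve with the green cap is straight up above the hub, then take the hand away and leave the wheel at rest. Never touch the rim, tyre or valve, do not grip the wheel, and leave the stand and the other things on the table where they are.

Things in the scene. Friction and masses are not known exactly. Their poses are not given: they have to be found in the camera images.
- stand: Grey steel bench stand carrying the wheel, loose but heavy (3.2 kg or more). Origin: centre of the underside of its base plate (220 x 180 x 12 mm); x along the axle away from the robot's side, y left, z up; yaw up to 0.4 rad. Two uprights 40 mm wide, 6 mm thick, at x = -52 and 52 mm, end 20 mm above the axle; axle ends at x = -71 and 71 mm.
- hub (a point): Centre of the wheel on the axle, 195 mm above the table, fixed to the stand with the stand's axes (x = axle, z up). The upright wheel turns in the y-z plane about it.
- wheel (a joint): Turning angle of the upright wheel, rad, no limits: 0 or a whole number of turns = valve straight up; it grows as the wheel turns clockwise seen from the robot's side (pi/2: valve to the robot's right). Starts between 1.9 and 4.4. Bearing drag of about 0.06 N m: slowly pushed, it stops almost at once when the push stops.
- spoke (a point): Point at 80 mm radius in the middle of one of five red spokes, 36 degrees clockwise of the valve seen from the robot's side; the others follow every 72 degrees, so the valve is midway between two. Spokes: 12 to 15 mm wide, from the hub (32 mm radius) to 122 mm radius; dished: front face 32 mm before the mid-plane at 60 mm radius, 23 mm at 90 mm. Gaps open right through.
- valve (a point): Middle of the green valve cap, 100 mm from the hub centre, in the wheel's mid-plane. Its z axis points radially from the hub out through the valve. The steel stem and green cap (14 mm thick) reach from the rim inwards to 92 mm from the hub centre.
- tyre: Gold rim, black tyre and valve, one rigid piece turning with the wheel; not to be touched; with the wheel about 0.8 kg. Origin at the hub centre, z towards the valve. Rim: 122 to 135 mm radius, 26 mm wide; tyre: 134 to 168 mm radius, round section 33 mm thick.
- yellow_pot: Yellow plastic paint cup, 52 mm across, 55 mm high, loose; origin centre of underside. It stands beside the wheel.
- glue_bottle: White plastic bottle with red cap, 54 mm across, 130 mm high, loose; origin centre of underside. It stands beside the wheel.
- spanner: Steel spanner, 150 mm long, lying loose between robot and stand.
- red_mug: Red mug, 76 mm across, 85 mm high, loose; origin centre of underside.
- gold_bowl: Gold bowl, 100 mm across, 50 mm high, loose; origin centre of underside.
- brush_jar: Glass jar with four brushes, 68 mm across, brush tips up to 200 mm high, loose; origin centre of underside.

How it is judged:
At the end, for the whole second after the job is handed in: The valve points straight up from the hub to within 0.12 rad (7 degrees), the wheel is at rest, and the stand is upright within 20 mm of where it was (angle between valve's own z axis and vertical below 0.12 rad and velocity of joint wheel between -0.03 and 0.03 rad/s and distance of stand from where it was at the start of the episode below 0.02 m and angle between stand's own z axis and vertical below 0.03 rad); the robot touches nothing.
It fails at once if the wet rim, the tyre or the valve is touched (contact force between tyre and anything else above 0.5 N).
It fails at once if the wheel or stand is pressed hard or pinched (more than 30 N) (contact force between the fingers and stand above 30 N).
It fails at once if the wheel is set spinning (faster than 4 rad/s) (velocity of joint wheel above 4 rad/s or velocity of joint wheel below -4 rad/s).
It fails at once if the stand is shoved or lifted by more than 20 mm (distance of stand from where it was at the start of the episode above 0.02 m).
It fails at once if something else on the table is moved by more than 20 mm or lifted (distance of any of yellow_pot, glue_bottle, spanner, red_mug, gold_bowl, brush_jar from where it was at the start of the episode above 0.02 m).
It also fails if it takes over 64 s, if anything falls off the work surface, if the arm or the gripper's body presses on something with over 40 N, if the wrist force passes 120 N, or if a joint passes its speed limit or range.

## Working session

There is one attempt and no reset: what is moved stays moved. The work goes in short steps, Python scripts to look and compute and a tool call to move; the robot and the scene stay as the last step left them, time stands still between calls to the robot, and variables do not carry over. Pictures are saved under pics/ and viewed, and the job is handed in when it is done.

Besides the shell and the picture viewer there is one more tool, called after "Call:" by a JSON object that holds its "fn" and its "kwargs". send_rows: Moves the arm, as the interface text tells. Its arguments: {"type":"object","properties":{"motion":{"type":"array","items":{"type":"array","items":{"type":"number"}}},"grip_force":{"type":"number"}},"required":["motion"]}

```bash
mkdir -p pics; python3 - <<'E'
from workcell import env
import cv2,numpy as np
print(env.get_state())
for n in("scene","top"):
    p,d=env.grab_frame(n); cv2.imwrite(f"pics/{n}0.png",p); np.save(f"{n}0.npy",d)
    print(n,env.get_calibration(n))
print(env.get_calibration("wrist"))
E
```

```text
{'clock': 0.0, 'joints': array([ 1.56904313e+00,  3.59388732e-01,  1.10501889e-02, -3.76276032e-04,
       -1.22410144e+00, -2.88137574e-01]), 'qd': array([0.00108482, 0.00077316, 0.00185867, 0.00043536, 0.00018636,
       0.00221392]), 'tau': array([-2.93294443e-04, -5.83311224e+01,  2.93415856e+01,  6.93630159e+00,
       -6.07800175e-03,  8.61046573e-06]), 'tcp_pos': array([0.19280138, 0.64636545, 0.23035401]), 'tcp_rot': array([ 9.89504189e-01, -1.44501739e-01, -5.78036157e-05,  8.38658280e-04]), 'ft_force': array([ 0.69564262, -0.31135585,  0.52300082]), 'moment': array([-0.0106199 , -0.00060179,  0.03797919]), 'opening': 0.08542593070032622}
scene {'fx': 472.6429407929937, 'fy': 472.6429407929937, 'cx': 310.03968544896077, 'cy': 240.50264260760622, 'k1': 0.009044690956902421, 'cam_to_world': array([[ 0.24644901,  0.56158716, -0.78986249,  1.53691231],
       [ 0.96900876, -0.15698022,  0.19073341, -0.24371073],
       [-0.01687935, -0.81238973, -0.58287049,  0.92960193],
       [ 0.        ,  0.        ,  0.        ,  1.        ]])}
top {'fx': 554.745965841355, 'fy': 554.745965
[... 230 characters left out ...]
-5.04704712e-03,
         1.83083599e-02],
       [-3.65738554e-04, -1.91473209e-01, -9.81497772e-01,
         1.41888677e+00],
       [ 0.00000000e+00,  0.00000000e+00,  0.00000000e+00,
         1.00000000e+00]])}
{'fx': 428.42528328894673, 'fy': 428.42528328894673, 'cx': 320.42473672886143, 'cy': 237.62249068535047, 'k1': 0.02455438072760752, 'hand_eye': array([[-1.68695579e-03, -9.60382037e-01, -2.78681712e-01,
         6.98828333e-02],
       [ 9.99998563e-01, -1.57353486e-03, -6.30679189e-04,
        -3.38284203e-05],
       [ 1.67177576e-04, -2.78682375e-01,  9.60383312e-01,
        -1.42573349e-01],
       [ 0.00000000e+00,  0.00000000e+00,  0.00000000e+00,
         1.00000000e+00]])}
```

View pics/scene0.png

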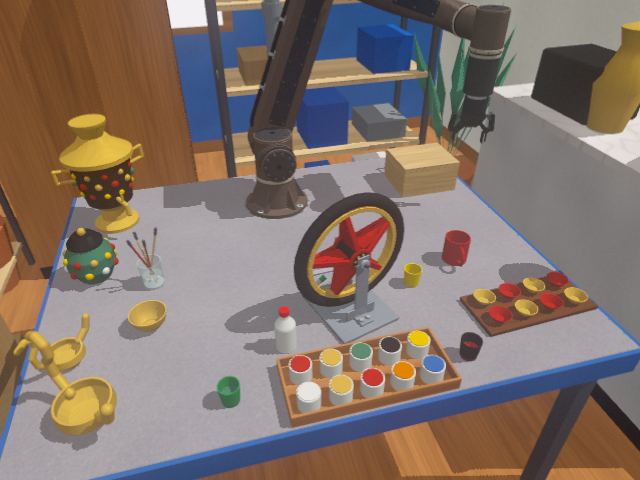

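View pics/top0.png

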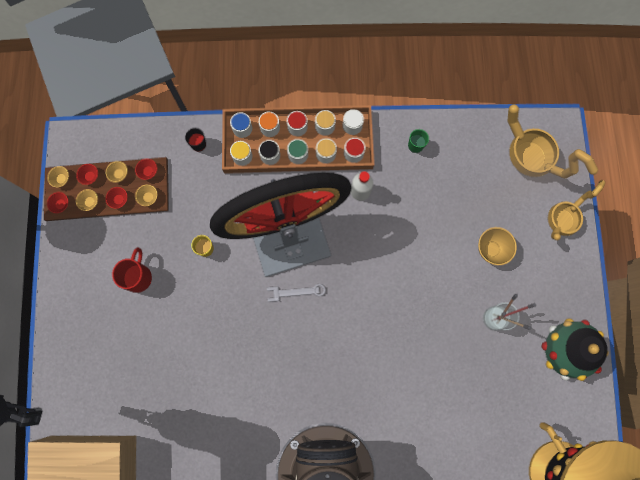

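```bash
cat > h.py <<'E'
import numpy as np,cv2
from workcell import env
def cloud(n,d,T=None):
    c=env.get_calibration(n)
    K=np.array([[c['fx'],0,c['cx']],[0,c['fy'],c['cy']],[0,0,1]])
    v,u=np.mgrid[0:480,0:640]
    xd=(u-c['cx'])/c['fx'];yd=(v-c['cy'])/c['fy']
    x,y=xd.copy(),yd.copy()
    for _ in range(8):
        s=1+c['k1']*(x*x+y*y); x=xd/s;y=yd/s
    P=np.stack([x*d,y*d,d,np.ones_like(d)],-1)
    T=c['cam_to_world'] if T is None else T
    W=(P@T.T)[...,:3]; W[d==0]=np.nan
    return W
def proj(n,X):
    c=env.get_calibration(n)
    Ti=np.linalg.inv(c['cam_to_world']); p=np.c_[X,np.ones(len(X))]@Ti.T
    x=p[:,0]/p[:,2];y=p[:,1]/p[:,2];s=1+c['k1']*(x*x+y*y)
    return np.c_[c['fx']*x*s+c['cx'],c['fy']*y*s+c['cy']]
E
python3 - <<'E'
from h import *
from scipy.optimize import least_squares
p=cv2.imread("pics/scene0.png");d=np.load("scene0.npy");W=cloud("scene",d)
p2=cv2.imread("pics/top0.png");d2=np.load("top0.npy");W2=cloud("top",d2)
def pts(p,W,r):
    m=np.zeros((480,640),bool);u0,v0,u1,v1=r;m[v0:v1,u0:u1]=1
    m&=(p.max(-1)<70)&(W[...,2]>0.03); return W[m]
A=pts(p,W,(285,185,415,315));B=pts(p2,W2,(205,165,360,245))
P=np.r_[A,B];P=P[np.isfinite(P).all(1)];print(len(A),len(B),P.mean(0))
# torus fit: center (cx,cy,.195), yaw
def f(q):
    a=np.array([np.cos(q[2]),np.sin(q[2]),0]);r=P-[q[0],q[1],0.195]
    h=r@a;R=np.sqrt(np.maximum((r*r).sum(1)-h*h,1e-9))
    return np.hypot(h,R-.151)-.0168
s=least_squares(f,[P[:,0].mean(),P[:,1].mean(),.25],loss='soft_l1',f_scale=.003)
print(s.x,np.median(abs(f(s.x))))
# axes check with free z
C=np.array([s.x[0],s.x[1],.195]);a=np.array([np.cos(s.x[2]),np.sin(s.x[2]),0]);l=np.array([-a[1],a[0],0])
np.save("pose.npy",s.x)
hsv=cv2.cvtColor(p,cv2.COLOR_BGR2HSV)
g=(hsv[...,0]>40)&(hsv[...,0]<90)&(hsv[...,1]>90)&(hsv[...,2]>50); g[:, :285]=0;g[:,415:]=0;g[:185]=0;g[315:]=0
v,u=np.nonzero(g);print("green",np.c_[u,v].tolist())
G=W[g]-C;print(np.c_[G@a,G@l,G[:,2]].round(3).tolist())
# red ray angles
red=((hsv[...,0]<8)|(hsv[...,0]>172))&(hsv[...,1]>150);red[:,:285]=0;red[:,415:]=0;red[:185]=0;red[315:]=0
R=W[red]-C;y=R@l;z=R[:,2];r=np.hypot(y,z);ok=(r>.06)&(r<.12)
th=np.arctan2(-y,z)[ok]
ph=np.angle(np.exp(5j*th).mean())/5;print("spokes at",(np.degrees(ph)+72*np.arange(5))%360,"n",ok.sum(),abs(np.exp(5j*th).mean()))
print("valve th",[np.degrees(np.arctan2(-(G@l),G[:,2])).round(1)])
E
```

```text
2218 3429 [0.62485712 0.06655994 0.25418838]
[0.62071806 0.08678836 0.27898174] 0.0013785963859345458
green [[322, 276], [323, 276], [321, 277], [322, 277], [323, 277], [324, 277], [320, 278], [321, 278], [322, 278], [323, 278], [324, 278], [325, 278], [320, 279], [321, 279], [322, 279], [323, 279], [324, 279], [321, 280], [322, 280], [323, 280], [322, 281]]
[[-0.002, -0.088, -0.042], [0.001, -0.087, -0.041], [-0.001, -0.092, -0.043], [0.001, -0.09, -0.043], [0.0, -0.087, -0.044], [0.006, -0.087, -0.041], [-0.001, -0.094, -0.046], [0.002, -0.093, -0.044], [0.002, -0.09, -0.045], [0.005, -0.089, -0.043], [0.004, -0.086, -0.046], [0.005, -0.084, -0.045], [0.001, -0.096, -0.046], [0.001, -0.093, -0.048], [0.004, -0.092, -0.046], [0.005, -0.089, -0.047], [0.009, -0.089, -0.044], [0.004, -0.095, -0.049], [0.006, -0.093, -0.048], [0.003, -0.088, -0.052], [0.004, -0.092, -0.053]]
spokes at [ 11.49613917  83.49613917 155.49613917 227.49613917 299.49613917] n 1185 0.9167189236875147
valve th [array([115.4, 115.3, 115.1, 115.4, 117.2, 115.1, 115.7, 115. , 116.5,
       115.9, 118. , 118.5, 115.7, 117.4, 116.7, 117.7, 116.5, 117.2,
       117.1, 120.3, 120.2])]
```

Call:
{"fn": "send_rows", "kwargs": {"motion": [[1,0,0,-4,0,0,0],[1,0,0,-4,0,0,0],[1,0,0,-4,0,0,0],[1,0,0,-4,0,0,0],[1,0,3,0,0.5,0,0],[1,0,3,0,0.5,0,0],[1,0,3,0,0.5,0,0.5],[1,0,3,0,0.5,0,0.5]], "grip_force": 20}}

```text
clock: 0.77
tcp_pos: [0.1572, 0.5321, 0.3814]
tcp_rot: [0.975, -0.196, 0.012, -0.105]
ft_force: [-0.7, 0.6, 2.0]
opening: 0.0002
```

```bash
cat >> h.py <<'E'
from scipy.spatial.transform import Rotation as Ro
def st():
    s=env.get_state();print('t',round(float(s['clock']),2),'q',s['joints'].round(4).tolist(),'p',s['tcp_pos'].round(4).tolist(),'R',Ro.from_quat(s['tcp_rot']).as_matrix().round(3).tolist(),'F',s['ft_force'].round(2).tolist(),'op',round(float(s['opening']),3))
    import json;open('log.txt','a').write(json.dumps([s['joints'].tolist(),s['tcp_pos'].tolist(),s['tcp_rot'].tolist()])+"\n")
    return s
E
echo '[[1.56904313,0.359388732,0.0110501889,-0.000376,-1.22410144,-0.288137574],[0.19280138,0.64636545,0.23035401],[0.989504189,-0.144501739,-5.78e-05,8.3866e-04]]'>log.txt
python3 -c "
from h import *
st()"
```

```text
t 0.77 q [1.7001, -0.0405, -0.1957, 0.0959, -1.2254, -0.5508] p [0.1572, 0.5321, 0.3814] R [[0.923, -0.38, 0.065], [-0.385, -0.901, 0.2], [-0.018, -0.209, -0.978]] F [-0.69, 0.58, 1.98] op 0.0
```

```bash
cat >> h.py <<'E'
PZ=np.load('pose.npy')
C=np.array([PZ[0],PZ[1],.195]);A=np.array([np.cos(PZ[2]),np.sin(PZ[2]),0]);L=np.array([-A[1],A[0],0]);Z=np.array([0,0,1.])
def Rt(phi,yaw=None):
    yaw=PZ[2] if yaw is None else yaw
    f=np.array([np.cos(yaw),np.sin(yaw),0]);r=np.array([np.sin(yaw),-np.cos(yaw),0])
    z=f*np.cos(phi)-Z*np.sin(phi);return Ro.from_matrix(np.c_[r,np.cross(z,r),z])
def rows(p0,R0,way,jaw=1):
    """way: list of (p,R) ; one row each"""
    p=np.array(p0);R=R0;out=[]
    for q,S in way:
        d=R.inv().apply(np.array(q)-p)*100;w=(R.inv()*S).as_rotvec()/np.radians(6)
        d=d.round(2);w=w.round(2)
        if np.linalg.norm(d)>4.17 or np.linalg.norm(w)>1.19: print('TOO FAST',len(out),np.linalg.norm(d),np.linalg.norm(w))
        p=p+R.apply(d/100);R=R*Ro.from_rotvec(w*np.radians(6));out.append([jaw]+d.tolist()+w.tolist())
    for i in range(0,len(out),10): print(str(out[i:i+10]).replace('-0.0,','0,').replace('0.0,','0,'))
    print('end',p.round(4),R.as_quat().round(4).tolist())
    return p,R
def cur():
    s=env.get_state();return s['tcp_pos'],Ro.from_quat(s['tcp_rot'])
E
python3 - <<'E'
from h import *
p0,R0=cur()
N=22;way=[]
th0=np.arctan2(p0[1],p0[0]);r0=np.hypot(p0[0],p0[1])
tgt=C-A*.2+Z*.22;th1=np.arctan2(tgt[1],tgt[0]);r1=np.hypot(tgt[0],tgt[1]);print(tgt,th0,th1,r0,r1)
for i in range(1,N+1):
    s=i/N;th=th0+(th1-th0)*s;r=r0+(r1-r0)*s
    yaw=1.25+(PZ[2]-1.25)*s; 
    R=Rt(np.radians(78+(55-78)*s),yaw)
    # start blend
    way.append(([r*np.cos(th),r*np.sin(th),p0[2]+(tgt[2]-p0[2])*s],R))
rows(p0,R0,way)
E
```

```text
[0.42845079 0.03171298 0.415     ] 1.2834491241055148 0.07388306107872204 0.5548362137266913 0.4296228498278399
[[1, 3.07, 0.27, -0.27, 0.16, 0.1, -0.32], [1, 3.0, 0.53, -0.28, 0.17, 0.1, 0.41], [1, 2.96, 0.56, -0.3, 0.18, 0.1, 0.4], [1, 2.93, 0.59, -0.31, 0.17, 0.12, 0.41], [1, 2.88, 0.61, -0.34, 0.17, 0.12, 0.4], [1, 2.85, 0.63, -0.35, 0.18, 0.13, 0.4], [1, 2.81, 0.65, -0.38, 0.17, 0.13, 0.4], [1, 2.76, 0.67, -0.4, 0.18, 0.15, 0.4], [1, 2.73, 0.69, -0.41, 0.17, 0.15, 0.39], [1, 2.69, 0.71, -0.44, 0.18, 0.15, 0.4]]
[[1, 2.65, 0.72, -0.47, 0.17, 0.17, 0.38], [1, 2.61, 0.74, -0.49, 0.17, 0.17, 0.39], [1, 2.57, 0.75, -0.51, 0.18, 0.18, 0.38], [1, 2.53, 0.76, -0.53, 0.17, 0.18, 0.38], [1, 2.48, 0.77, -0.56, 0.18, 0.2, 0.37], [1, 2.45, 0.78, -0.58, 0.17, 0.2, 0.37], [1, 2.4, 0.79, -0.61, 0.17, 0.2, 0.37], [1, 2.36, 0.8, -0.63, 0.18, 0.22, 0.37], [1, 2.32, 0.8, -0.65, 0.17, 0.21, 0.36], [1, 2.28, 0.8, -0.68, 0.18, 0.23, 0.35]]
[[1, 2.24, 0.81, -0.71, 0.17, 0.23, 0.35], [1, 2.19, 0.81, -0.73, 0.18, 0.24, 0.35]]
end [0.4284 0.0317 0.415 ] [0.7616, -0.574, 0.1811, -0.2403]
```

Call:
{"fn": "send_rows", "kwargs": {"motion": [[1,3.07,0.27,-0.27,0.16,0.1,-0.32],[1,3.0,0.53,-0.28,0.17,0.1,0.41],[1,2.96,0.56,-0.3,0.18,0.1,0.4],[1,2.93,0.59,-0.31,0.17,0.12,0.41],[1,2.88,0.61,-0.34,0.17,0.12,0.4],[1,2.85,0.63,-0.35,0.18,0.13,0.4],[1,2.81,0.65,-0.38,0.17,0.13,0.4],[1,2.76,0.67,-0.4,0.18,0.15,0.4],[1,2.73,0.69,-0.41,0.17,0.15,0.39],[1,2.69,0.71,-0.44,0.18,0.15,0.4]]}}

```text
clock: 1.6
tcp_pos: [0.371, 0.3334, 0.3974]
tcp_rot: [0.911, -0.365, 0.073, -0.18]
ft_force: [0.7, 1.1, -0.1]
opening: 0.0001
```

```bash
cd .;python3 -c "
from h import *
st()"
```

```text
t 1.6 q [1.2585, -0.2698, -0.4262, 0.1916, -1.0671, -0.5127] p [0.371, 0.3334, 0.3974] R [[0.723, -0.638, 0.264], [-0.69, -0.669, 0.275], [0.001, -0.381, -0.924]] F [0.69, 1.11, -0.12] op 0.0
```

Call:
{"fn": "send_rows", "kwargs": {"motion": [[1,2.65,0.72,-0.47,0.17,0.17,0.38],[1,2.61,0.74,-0.49,0.17,0.17,0.39],[1,2.57,0.75,-0.51,0.18,0.18,0.38],[1,2.53,0.76,-0.53,0.17,0.18,0.38],[1,2.48,0.77,-0.56,0.18,0.2,0.37],[1,2.45,0.78,-0.58,0.17,0.2,0.37]]}}

```text
clock: 2.1
tcp_pos: [0.4275, 0.1822, 0.407]
tcp_rot: [0.844, -0.475, 0.123, -0.215]
ft_force: [0.2, 0.2, 0.6]
opening: 0.0
```

```bash
cd .;python3 -c "
from h import *
st()"
```

```text
t 2.1 q [1.0157, -0.4198, -0.5572, 0.2653, -0.997, -0.5656] p [0.4275, 0.1822, 0.407] R [[0.518, -0.75, 0.412], [-0.855, -0.455, 0.247], [0.003, -0.48, -0.877]] F [0.16, 0.17, 0.63] op 0.0
```

Call:
{"fn": "send_rows", "kwargs": {"motion": [[1,2.4,0.79,-0.61,0.17,0.2,0.37],[1,2.36,0.8,-0.63,0.18,0.22,0.37],[1,2.32,0.8,-0.65,0.17,0.21,0.36],[1,2.28,0.8,-0.68,0.18,0.23,0.35],[1,2.24,0.81,-0.71,0.17,0.23,0.35],[1,2.19,0.81,-0.73,0.18,0.24,0.35]]}}

```text
clock: 2.6
tcp_pos: [0.4294, 0.0319, 0.4166]
tcp_rot: [0.762, -0.574, 0.182, -0.24]
ft_force: [-0.4, -0.6, -0.5]
opening: 0.0
```

```bash
cd .;python3 -c "
from h import *
st()"
```

```text
t 2.6 q [0.8057, -0.5857, -0.6839, 0.3618, -0.9604, -0.6565] p [0.4294, 0.0319, 0.4166] R [[0.276, -0.787, 0.552], [-0.961, -0.227, 0.156], [0.002, -0.574, -0.819]] F [-0.44, -0.63, -0.48] op 0.0
```

```bash
cat > kin.py <<'E'
import numpy as np,json,itertools
from scipy.spatial.transform import Rotation as Ro
from scipy.optimize import least_squares
D=[json.loads(l) for l in open('log.txt')]
E=lambda a,t:Ro.from_euler(a,t)
sig=None
def wr(q,s):
    return E('z',q[0])*E('y',q[1]-q[2])*E('x',s[0]*q[3])*E('y',-q[4])*E('x',0)*E('x',0), 
def fk(q,prm,s):
    a1,d,h,a2,a3,b3,l,lx=prm
    R1=E('z',q[0]);R2=R1*E('y',q[1]);R3=R1*E('y',q[1]-q[2]);R4=R3*E('x',s[0]*q[3]);R5=R4*E('y',-q[4])
    R6=R5*E('x',s[1]*q[5])   # tool axis = x of R5
    p=R1.apply([a1,-d,h])+R2.apply([0,0,a2])+R3.apply([a3,0,b3])+R6.apply([l,0,0])
    # tool: x right(-y), y = down(-z) when forward, z = x
    M=Ro.from_matrix(np.array([[0,0,1],[-1,0,0],[0,-1,0]]))
    return p,R6*M
if __name__=="__main__":
    for s in itertools.product((1,-1),(1,-1)):
        e=[ (fk(q,np.zeros(8),s)[1].inv()*Ro.from_quat(r)).magnitude() for q,p,r in D]
        f=lambda x:np.concatenate([fk(q,x,s)[0]-p for q,p,r in D])
        o=least_squares(f,[0,.19,.4,.4,.4,0,.25,0])
        print(s,np.round(e,3),o.x.round(4),abs(o.fun).max().round(4))
E
python3 kin.py
```

```text
(1, 1) [0.577 1.051 0.899 0.943 1.053] [-0.3998  0.1969 -0.3579  0.0984  0.8907  0.5168 -0.3091  0.    ] 0.0342
(1, -1) [0.001 0.192 0.383 0.531 0.724] [-0.3998  0.1969 -0.3579  0.0984  0.8907  0.5168 -0.3091  0.    ] 0.0342
(-1, 1) [0.576 1.102 1.025 1.131 1.313] [-0.2284  0.1918  0.1189  0.5364  0.6643  0.186   0.3427  0.    ] 0.0194
(-1, -1) [0. 0. 0. 0. 0.] [-0.2284  0.1918  0.1189  0.5364  0.6643  0.186   0.3427  0.    ] 0.0194
```

```bash
python3 - <<'E'
from kin import *
def fk2(q,x):
    a1,d,h,a2,a2x,a3,b3,l,t,dy=x
    R1=E('z',q[0]);R2=R1*E('y',q[1]);R3=R1*E('y',q[1]-q[2]);R4=R3*E('x',-q[3]);R5=R4*E('y',-q[4]);R6=R5*E('x',-q[5])
    return R1.apply([a1,-d,h])+R2.apply([a2x,0,a2])+R3.apply([a3,0,b3])+R5.apply([l,0,0])+R5.apply([0,dy,0])+R5.apply([0,0,t])
f=lambda x:np.concatenate([fk2(q,x)-p for q,p,r in D])
o=least_squares(f,[0,.0,.4,.4,0,.4,0,.25,0,0.1]);print(o.x.round(4),abs(o.fun).max())
# reg
g=lambda x:np.r_[f(x),1e-3*x]
o=least_squares(g,[0,.1,.4,.4,0,.4,0,.25,0,-.1]);print(o.x.round(4),abs(f(o.x)).max(), (f(o.x)).reshape(-1,3).round(4))
E
```

```text
[-0.     -0.      0.1988  0.6016 -0.      0.4636 -0.      0.3733  0.
 -0.1918] 2.351735706174196e-08
[ 2.000e-04  6.000e-04  1.983e-01  6.012e-01  5.000e-04  4.632e-01
  5.000e-04  3.729e-01 -3.000e-04 -1.912e-01] 1.3901105473168585e-05 [[ 0. -0.  0.]
 [-0. -0. -0.]
 [-0.  0.  0.]
 [ 0.  0.  0.]
 [-0. -0. -0.]]
```

```bash
cat >> kin.py <<'E'
LO=np.array([-3.07,-1.43,-1.02,-3.03,-3.05,-3.03]);HI=np.array([3.07,2.12,1.25,1.67,0,3.03])
M=Ro.from_matrix(np.array([[0,0,1],[-1,0,0],[0,-1,0]]))
def FK(q):
    R1=E('z',q[0]);R2=R1*E('y',q[1]);R3=R1*E('y',q[1]-q[2]);R4=R3*E('x',-q[3]);R5=R4*E('y',-q[4]);R6=R5*E('x',-q[5])
    return R1.apply([0,0,.1988])+R2.apply([0,0,.6016])+R3.apply([.4636,0,0])+R5.apply([.3733,-.1918,0]),R6*M
def IK(p,R,q0):
    def f(q):
        a,B=FK(q);return np.r_[a-p,.3*(B.inv()*R).as_rotvec()]
    o=least_squares(f,np.clip(q0,LO+1e-3,HI-1e-3),bounds=(LO,HI));return o.x,np.abs(o.fun).max()
E
python3 - <<'E'
from h import *
from kin import *
s=env.get_state();q0=s['joints'];p0=s['tcp_pos'];R0=Ro.from_quat(s['tcp_rot'])
def path(phi,yaw):
    w=[]
    R1=Rt(phi,yaw)
    pos=lambda th,r,x:C+A*x+r*(-np.sin(th)*L+np.cos(th)*Z)
    a=np.radians(110);S=pos(a,.07,-.10);rv=(R0.inv()*R1).as_rotvec()
    for t in np.linspace(0,1,8): w.append((p0+(S-p0)*t,R0*Ro.from_rotvec(rv*t)))
    for x in (-.06,-.03,-.013): w.append((pos(a,.07,x),R1))
    for th in np.radians(np.linspace(105,-20,12)): w.append((pos(th,.07,-.013),R1))
    return w
for phi in (15,25,35,45,55):
  for yw in (-.3,0,PZ[2],.6):
    q=q0;em=0;Q=[]
    for p,R in path(np.radians(phi),yw):
        q,e=IK(p,R,q);em=max(em,e);Q.append(q)
    Q=np.array(Q);print(phi,round(yw,2),'err',round(em,4),'min',Q.min(0).round(2),'max',Q.max(0).round(2),'dq',abs(np.diff(Q,axis=0)).max(0).round(2))
E
```

```text
15 -0.3 err 0.1201 min [ 0.52 -0.61 -1.02  0.36 -1.13 -2.77] max [ 0.81  0.34 -0.68  1.67 -0.46 -0.66] dq [0.12 0.29 0.21 0.34 0.3  0.51]
15 0 err 0.035 min [-0.79 -0.61 -1.02 -2.72 -1.18 -0.94] max [ 0.81  0.42 -0.68  0.7  -0.04  3.03] dq [0.66 0.35 0.3  1.88 0.69 2.12]
15 0.28 err 0.0185 min [-0.8  -0.6  -1.02 -2.12 -1.15 -0.79] max [ 0.81  0.38 -0.67  0.61 -0.19  2.77] dq [0.44 0.32 0.3  1.27 0.33 1.44]
15 0.6 err 0.1034 min [ 0.3  -0.59 -0.98 -0.81 -0.96 -0.66] max [ 0.81 -0.02 -0.62  0.36 -0.    0.93] dq [0.13 0.1  0.12 0.33 0.27 0.37]
25 -0.3 err 0.103 min [ 0.41 -0.59 -1.02  0.36 -0.96 -2.48] max [ 0.81  0.17 -0.68  1.67 -0.47 -0.66] dq [0.1  0.2  0.18 0.36 0.19 0.46]
25 0 err 0.0383 min [-0.61 -0.59 -1.02 -2.5  -0.96 -0.95] max [ 0.81  0.19 -0.64  0.69 -0.06  2.76] dq [0.42 0.22 0.31 1.89 0.5  2.09]
25 0.28 err 0.0233 min [-0.59 -0.59 -1.02 -1.9  -0.96 -0.73] max [ 0.81  0.19 -0.53  0.52 -0.05  2.33] dq [0.49 0.2  0.3  1.11 0.37 1.25]
25 0.6 err 0.0 min [-0.59 -0.59 -0.89 -1.55 -1.   -0.66] max [ 0.81  0.27 -0.41  0.36 -0.32  2.22] dq [0.37 0.18 0.26 0.79 0.24 0.99]
35 -0.3 e
[... 924 characters left out ...]
 0.19 0.66 0.2  0.69]
45 0.6 err 0.0 min [-0.12 -0.59 -0.77 -0.93 -0.96 -0.66] max [ 0.81  0.14 -0.36  0.36 -0.4   1.38] dq [0.17 0.12 0.09 0.31 0.16 0.43]
55 -0.3 err 0.0282 min [ 0.14 -0.59 -1.02  0.36 -0.96 -2.06] max [ 0.81  0.08 -0.68  1.67 -0.25 -0.66] dq [0.13 0.1  0.09 0.31 0.12 0.2 ]
55 0 err 0.0258 min [-0.   -0.59 -1.02  0.36 -0.96 -1.68] max [ 0.81  0.05 -0.68  1.67 -0.   -0.66] dq [0.2  0.09 0.08 0.52 0.14 0.35]
55 0.28 err 0.0022 min [ 0.29 -0.59 -1.02  0.21 -0.96 -0.74] max [ 0.81  0.07 -0.68  0.57 -0.   -0.28] dq [0.09 0.1  0.11 0.28 0.16 0.24]
55 0.6 err 0.0 min [ 0.11 -0.59 -0.72 -0.55 -0.96 -0.66] max [ 0.81  0.13 -0.37  0.36 -0.53  0.89] dq [0.12 0.1  0.06 0.16 0.13 0.26]
```

```bash
cat >> h.py <<'E'
pos=lambda th,r,x:C+A*x+r*(-np.sin(th)*L+np.cos(th)*Z)
g=lambda a,b,n=7:np.linspace(a,b,n)
def box(x0,x1,y0,y1,z0,z1): return np.stack(np.meshgrid(g(x0,x1),g(y0,y1),g(z0,z1,10)),-1).reshape(-1,3)
FING=box(-.011,.011,-.015,.015,-.06,0)
BODY=np.r_[box(-.02,.02,-.055,.055,-.073,-.045),box(-.038,.038,-.043,.043,-.25,-.073),box(.03,.10,-.03,.03,-.18,-.12),box(-.05,.05,-.05,.05,-.37,-.2)]
def clr(p,R,P):
    W=R.apply(P)+p-C;h=W@A;y=W@L;z=W[:,2];r=np.hypot(y,z)
    ty=(np.hypot(h,r-.151)-.0168).min()
    rim=np.hypot(np.maximum(abs(h)-.013,0),np.maximum(abs(r-.1285)-.0065,0)).min()
    up=np.sqrt(np.maximum(abs(h+.052)-.003,0)**2+np.maximum(abs(y)-.02,0)**2+np.maximum(z-.02,0)**2).min()
    ax=np.sqrt(np.maximum(-h-.071,0)**2*0+np.where(h<-.071,(-.071-h)**2,0)+np.maximum(np.hypot(y,z)-.01,0)**2)[h<-.03].min()
    tab=(W[:,2]+.195).min()
    return np.array([ty,rim,up,ax,tab])
E
python3 - <<'E'
from h import *
from kin import *
s=env.get_state();q0=s['joints'];p0=s['tcp_pos'];R0=Ro.from_quat(s['tcp_rot'])
for phi in (20,25,30,35,40):
  for yw in (.45,.55,.65,.8):
    R1=Rt(np.radians(phi),yw);rv=(R0.inv()*R1).as_rotvec();a=np.radians(110);S=pos(a,.07,-.1);w=[]
    for t in np.linspace(0,1,8): w.append((p0+(S-p0)*t,R0*Ro.from_rotvec(rv*t)))
    for x in (-.06,-.03,-.012): w.append((pos(a,.07,x),R1))
    for th in np.radians(np.linspace(105,-20,12)): w.append((pos(th,.07,-.012),R1))
    q=q0;em=0;Q=[];cf=[];cb=[]
    for i,(p,R) in enumerate(w):
        q,e=IK(p,R,q);em=max(em,e);Q.append(q)
        if i>6: cf.append(clr(p,R,FING));cb.append(clr(p,R,BODY))
    Q=np.array(Q);print(phi,round(yw,2),'err',round(em,4),'min',Q.min(0).round(2),'max',Q.max(0).round(2),'clrF',np.min(cf,0).round(3),'B',np.min(cb,0).round(3))
E
```

```text
20 0.45 err 0.0754 min [-0.53 -0.59 -1.02 -1.8  -0.96 -0.66] max [ 0.81  0.3  -0.52  0.43 -0.    2.41] clrF [0.044 0.029 0.034 0.045 0.157] B [0.016 0.019 0.017 0.019 0.135]
20 0.55 err 0.0818 min [-0.52 -0.59 -0.99 -1.69 -0.98 -0.66] max [ 0.81  0.33 -0.47  0.36 -0.    2.34] clrF [0.043 0.028 0.034 0.045 0.157] B [0.014 0.016 0.014 0.02  0.135]
20 0.65 err 0.0 min [-0.66 -0.59 -0.86 -1.6  -1.14 -0.66] max [ 0.81  0.35 -0.41  0.36 -0.33  2.36] clrF [0.042 0.027 0.034 0.045 0.157] B [0.011 0.014 0.012 0.02  0.135]
20 0.8 err 0.0 min [-0.63 -0.59 -0.79 -1.48 -1.23 -0.66] max [ 0.81  0.4  -0.32  0.36 -0.52  2.32] clrF [0.039 0.024 0.034 0.045 0.157] B [0.007 0.009 0.01  0.019 0.135]
25 0.45 err 0.0574 min [-0.44 -0.59 -1.02 -1.69 -0.96 -0.66] max [ 0.81  0.23 -0.47  0.42 -0.    2.21] clrF [0.043 0.028 0.034 0.045 0.157] B [0.01  0.013 0.022 0.025 0.14 ]
25 0.55 err 0.0 min [-0.59 -0.59 -0.94 -1.59 -0.97 -0.66] max [ 0.81  0.26 -0.43  0.36 -0.28  2.23] clrF [0.041 0.026 0.034 0.044 0.157] B [0.008 0.011 0.02  0.025 0.14 ]
25 0.65 err 0.0 min [-0.58 -0.59 -0.84 -1.51 -1.04 -0.66] max [ 0.
[... 1677 characters left out ...]
45 err 0.0087 min [-0.15 -0.59 -0.93 -1.11 -0.96 -0.66] max [ 0.81  0.11 -0.44  0.36 -0.    1.46] clrF [0.035 0.021 0.033 0.045 0.16 ] B [-0.006  0.     0.023  0.033  0.158]
40 0.55 err 0.0 min [-0.22 -0.59 -0.83 -1.12 -0.96 -0.66] max [ 0.81  0.14 -0.38  0.36 -0.29  1.58] clrF [0.033 0.02  0.033 0.044 0.16 ] B [-0.007  0.     0.029  0.04   0.158]
40 0.65 err 0.0 min [-0.27 -0.59 -0.77 -1.1  -0.96 -0.66] max [ 0.81  0.17 -0.33  0.36 -0.48  1.67] clrF [0.031 0.018 0.032 0.044 0.16 ] B [-0.009  0.     0.034  0.043  0.158]
40 0.8 err 0.0 min [-0.32 -0.59 -0.72 -1.07 -0.96 -0.66] max [ 0.81  0.23 -0.26  0.36 -0.59  1.77] clrF [0.027 0.015 0.032 0.043 0.16 ] B [-0.01   0.     0.034  0.043  0.158]
```

```bash
cat > plan.py <<'E'
from h import *
import kin
LIM=np.array([.139,.139,.176,.183,.183,.183])
def check(w,q):
    Q=[q];em=0;cf=[];cb=[]
    for p,R in w:
        q,e=kin.IK(p,R,q);em=max(em,e);Q.append(q);cf.append(clr(p,R,FING));cb.append(clr(p,R,BODY))
    Q=np.array(Q);print('err',round(em,5),'min',Q.min(0).round(2),'max',Q.max(0).round(2),'ratio',(abs(np.diff(Q,axis=0))/LIM).max(0).round(2),'F',np.min(cf,0).round(3),'B',np.min(cb,0).round(3));return q
def line(p0,R0,p1,R1,n):
    rv=(R0.inv()*R1).as_rotvec();return [(p0+(p1-p0)*t,R0*Ro.from_rotvec(rv*t)) for t in np.linspace(0,1,n+1)[1:]]
E
python3 - <<'E'
from plan import *
s=env.get_state();q0=s['joints'];p0,R0=cur();a=np.radians(114);r=.066
for phi,yw in ((22,.6),(25,.6)):
    R1=Rt(np.radians(phi),yw)
    w=line(p0,R0,pos(a,r,-.09),R1,20);q=check(w,q0)
    w2=line(w[-1][0],R1,pos(a,r,-.013),R1,6);q=check(w2,q)
    w3=[(pos(np.radians(t),r,-.013),R1) for t in np.linspace(114,-15,40)];q=check(w3,q)
rows(p0,R0,w)
E
```

```text
err 0.0 min [-0.62 -0.59 -0.92 -1.55 -1.05 -0.66] max [ 0.81  0.26 -0.56  0.36 -0.25  2.33] ratio [1.78 0.63 0.93 2.42 0.89 3.09] F [0.097 0.086 0.043 0.041 0.154] B [0.101 0.095 0.071 0.069 0.134]
err 0.0 min [-0.62  0.26 -0.57 -1.62 -1.05  2.27] max [-0.49  0.31 -0.47 -1.55 -0.97  2.33] ratio [0.16 0.07 0.1  0.07 0.08 0.05] F [0.053 0.039 0.028 0.04  0.154] B [0.042 0.03  0.031 0.038 0.134]
err 0.0 min [-0.49  0.05 -0.48 -1.62 -0.97  1.94] max [-0.28  0.31 -0.43 -1.51 -0.79  2.27] ratio [0.06 0.06 0.02 0.04 0.04 0.08] F [0.046 0.031 0.032 0.045 0.154] B [0.013 0.014 0.015 0.02  0.134]
err 0.0 min [-0.57 -0.59 -0.9  -1.51 -0.99 -0.66] max [ 0.81  0.22 -0.55  0.36 -0.28  2.23] ratio [1.33 0.54 0.81 2.1  0.62 2.63] F [0.097 0.085 0.043 0.041 0.155] B [0.098 0.092 0.068 0.067 0.137]
err 0.0 min [-0.57  0.22 -0.55 -1.56 -0.99  2.17] max [-0.44  0.28 -0.45 -1.51 -0.9   2.23] ratio [0.16 0.07 0.1  0.06 0.09 0.06] F [0.053 0.039 0.028 0.04  0.155] B [0.039 0.029 0.03  0.038 0.137]
err 0.0 min [-0.44  0.02 -0.46 -1.56 -0.9   1.81] max [-0.2   0.28 -0.41 -1.42 -0.72  2.17] ratio [0.06 0.06 0
[... 287 characters left out ...]
12, -0.1], [1, 0.36, 0.45, 1.26, 0.25, -0.12, -0.1], [1, 0.38, 0.49, 1.25, 0.24, -0.12, -0.1], [1, 0.38, 0.52, 1.23, 0.25, -0.11, -0.1], [1, 0.39, 0.57, 1.21, 0.25, -0.12, -0.1], [1, 0.4, 0.59, 1.19, 0.25, -0.12, -0.1]]
[[1, 0.41, 0.63, 1.16, 0.25, -0.12, -0.09], [1, 0.41, 0.67, 1.15, 0.24, -0.12, -0.1], [1, 0.43, 0.7, 1.13, 0.25, -0.12, -0.1], [1, 0.43, 0.73, 1.1, 0.25, -0.12, -0.1], [1, 0.44, 0.76, 1.07, 0.25, -0.12, -0.1], [1, 0.44, 0.8, 1.05, 0.24, -0.12, -0.1], [1, 0.44, 0.83, 1.02, 0.25, -0.12, -0.1], [1, 0.45, 0.86, 1.0, 0.25, -0.12, -0.1], [1, 0.46, 0.89, 0.96, 0.25, -0.12, -0.09], [1, 0.45, 0.91, 0.94, 0.25, -0.12, -0.1]]
end [0.5508 0.0041 0.1682] [0.7458, -0.3935, 0.2506, -0.4755]
```

```bash
python3 - <<'E'
from plan import *
s=env.get_state();q0=s['joints'];p0,R0=cur();a=np.radians(114);r=.066
R1=Rt(np.radians(24),.6);pe=pos(a,r,-.09)
for ym in (.8,.95,1.1):
  for n in (14,20):
    Rm=Rt(np.radians(47),ym);pm=p0+(pe-p0)*.4
    w=line(p0,R0,pm,Rm,n)+line(pm,Rm,pe,R1,n);print(ym,n);q=check(w,q0)
ym=.95;n=15
Rm=Rt(np.radians(47),ym);w=line(p0,R0,pm,Rm,n)+line(pm,Rm,pe,R1,n);q=check(w,q0)
rows(p0,R0,w)
E
```

```text
0.8 14
err 0.0 min [-0.58 -0.59 -0.68 -1.52 -1.01 -0.66] max [ 0.81  0.23 -0.39  0.36 -0.77  2.26] ratio [0.53 0.37 0.19 0.54 0.25 0.84] F [0.098 0.085 0.043 0.041 0.154] B [0.099 0.093 0.069 0.068 0.136]
0.8 20
err 0.0 min [-0.58 -0.59 -0.68 -1.52 -1.01 -0.66] max [ 0.81  0.23 -0.39  0.36 -0.77  2.26] ratio [0.37 0.26 0.14 0.38 0.18 0.59] F [0.098 0.085 0.043 0.041 0.154] B [0.099 0.093 0.069 0.068 0.136]
0.95 14
err 0.0 min [-0.58 -0.59 -0.68 -1.52 -1.11 -0.66] max [ 0.81  0.23 -0.31  0.36 -0.81  2.26] ratio [0.63 0.34 0.24 0.62 0.27 0.98] F [0.098 0.085 0.043 0.041 0.154] B [0.099 0.093 0.069 0.068 0.136]
0.95 20
err 0.0 min [-0.58 -0.59 -0.68 -1.52 -1.11 -0.66] max [ 0.81  0.23 -0.31  0.36 -0.81  2.26] ratio [0.44 0.24 0.17 0.43 0.19 0.69] F [0.098 0.085 0.043 0.041 0.154] B [0.099 0.093 0.069 0.068 0.136]
1.1 14
err 0.0 min [-0.58 -0.59 -0.68 -1.52 -1.25 -0.66] max [ 0.81  0.23 -0.24  0.36 -0.84  2.26] ratio [0.73 0.32 0.29 0.71 0.28 1.14] F [0.098 0.085 0.043 0.041 0.154] B [0.099 0.093 0.069 0.068 0.136]
1.1 20
err 0.0 min [-0.58 -0.59 -0.68 -1.52 -1.25 -0.66] max [ 0.81  0.23
[... 944 characters left out ...]
0.58, 0.09, -0.27, -0.34], [1, 0.46, 0.54, 0.86, 0.25, 0.18, 0.13], [1, 0.45, 0.56, 0.85, 0.25, 0.18, 0.13], [1, 0.44, 0.57, 0.85, 0.25, 0.19, 0.13], [1, 0.44, 0.58, 0.84, 0.26, 0.18, 0.14], [1, 0.42, 0.61, 0.83, 0.25, 0.18, 0.13]]
[[1, 0.42, 0.61, 0.82, 0.25, 0.18, 0.13], [1, 0.42, 0.64, 0.82, 0.26, 0.19, 0.13], [1, 0.4, 0.65, 0.8, 0.25, 0.18, 0.13], [1, 0.4, 0.67, 0.8, 0.25, 0.18, 0.13], [1, 0.39, 0.68, 0.78, 0.26, 0.18, 0.13], [1, 0.39, 0.69, 0.78, 0.25, 0.19, 0.13], [1, 0.38, 0.72, 0.76, 0.25, 0.18, 0.13], [1, 0.38, 0.72, 0.75, 0.25, 0.18, 0.13], [1, 0.37, 0.75, 0.74, 0.26, 0.18, 0.13], [1, 0.37, 0.75, 0.73, 0.25, 0.19, 0.13]]
end [0.5508 0.0041 0.1681] [0.7417, -0.3915, 0.2542, -0.4817]
```

Call:
{"fn": "send_rows", "kwargs": {"motion": [[1,0.16,0.14,0.71,0.09,-0.27,-0.33],[1,0.17,0.16,0.7,0.08,-0.27,-0.33],[1,0.19,0.16,0.7,0.09,-0.27,-0.33],[1,0.2,0.18,0.69,0.08,-0.27,-0.33],[1,0.22,0.2,0.68,0.09,-0.27,-0.34],[1,0.22,0.21,0.68,0.08,-0.27,-0.33],[1,0.24,0.22,0.66,0.09,-0.27,-0.33],[1,0.25,0.23,0.66,0.09,-0.27,-0.33],[1,0.26,0.25,0.65,0.08,-0.27,-0.33],[1,0.27,0.27,0.63,0.09,-0.27,-0.33]]}}

```text
clock: 3.43
tcp_pos: [0.4623, 0.0259, 0.3506]
tcp_rot: [0.856, -0.384, 0.137, -0.317]
ft_force: [0.1, -0.8, -0.1]
opening: 0.0004
```

Call:
{"fn": "send_rows", "kwargs": {"motion": [[1,0.28,0.28,0.63,0.08,-0.27,-0.33],[1,0.28,0.29,0.62,0.09,-0.27,-0.33],[1,0.29,0.32,0.61,0.08,-0.27,-0.33],[1,0.3,0.32,0.59,0.09,-0.27,-0.33],[1,0.3,0.34,0.58,0.09,-0.27,-0.34],[1,0.46,0.54,0.86,0.25,0.18,0.13],[1,0.45,0.56,0.85,0.25,0.18,0.13],[1,0.44,0.57,0.85,0.25,0.19,0.13],[1,0.44,0.58,0.84,0.26,0.18,0.14],[1,0.42,0.61,0.83,0.25,0.18,0.13]]}}

```text
clock: 4.27
tcp_pos: [0.5025, 0.0166, 0.2671]
tcp_rot: [0.844, -0.322, 0.16, -0.397]
ft_force: [-0.1, -0.1, -0.4]
opening: 0.0001
```

Call:
{"fn": "send_rows", "kwargs": {"motion": [[1,0.42,0.61,0.82,0.25,0.18,0.13],[1,0.42,0.64,0.82,0.26,0.19,0.13],[1,0.4,0.65,0.8,0.25,0.18,0.13],[1,0.4,0.67,0.8,0.25,0.18,0.13],[1,0.39,0.68,0.78,0.26,0.18,0.13],[1,0.39,0.69,0.78,0.25,0.19,0.13],[1,0.38,0.72,0.76,0.25,0.18,0.13],[1,0.38,0.72,0.75,0.25,0.18,0.13],[1,0.37,0.75,0.74,0.26,0.18,0.13],[1,0.37,0.75,0.73,0.25,0.19,0.13]]}}

```text
clock: 5.1
tcp_pos: [0.5514, 0.0054, 0.168]
tcp_rot: [0.742, -0.391, 0.254, -0.482]
ft_force: [-0.1, 0.5, -0.3]
opening: -0.0002
```

```bash
cd .;python3 - <<'E'
from h import *
s=st();p,d=env.grab_frame("scene");cv2.imwrite("pics/s1.png",p);p,d=env.grab_frame("wrist");cv2.imwrite("pics/w1.png",p);np.save('w1.npy',d)
E
```

```text
t 5.1 q [-0.5802, 0.233, -0.5585, -1.5257, -1.0083, 2.2658] p [0.5514, 0.0054, 0.168] R [[0.565, -0.335, 0.754], [-0.825, -0.23, 0.516], [0.0, -0.914, -0.406]] F [-0.1, 0.5, -0.33] op -0.0
```

View pics/s1.png

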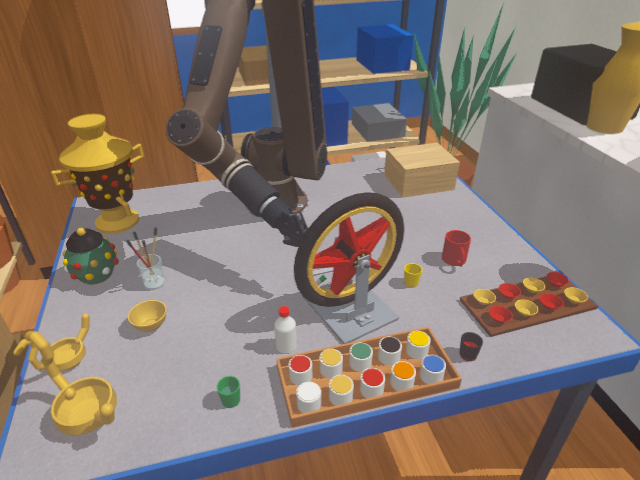

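View pics/w1.png

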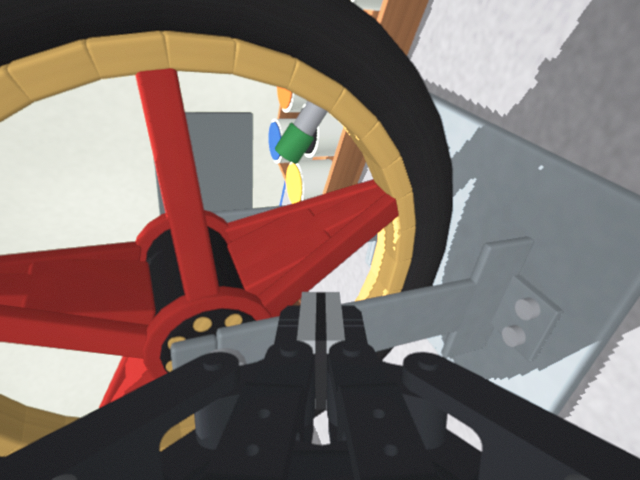

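```bash
cd .;python3 - <<'E'
from h import *
from scipy.optimize import least_squares
p=cv2.imread('pics/w1.png');d=np.load('w1.npy');s=env.get_state()
H=env.get_calibration('wrist')['hand_eye']
T=cloud('wrist',d,H); 
m=(p.max(-1)<75)&(T[...,2]<0.01)&(d>0)
m[:250]=0;X=T[m]
for z0 in np.arange(-.12,0.011,.01):
    k=X[(X[:,2]>=z0)&(X[:,2]<z0+.01)]
    if len(k):print(round(z0,3),len(k),k.min(0).round(3),k.max(0).round(3))
W=T@Ro.from_quat(s['tcp_rot']).as_matrix().T+s['tcp_pos']
# red spokes relative
hsv=cv2.cvtColor(p,cv2.COLOR_BGR2HSV)
red=((hsv[...,0]<6)|(hsv[...,0]>174))&(hsv[...,1]>150)&(d>0)
Q=W[red]-C;h=Q@A;y=Q@L;z=Q[:,2];r=np.hypot(y,z);th=np.degrees(np.arctan2(-y,z))%360
for t in (83.5,155.5,11.5):
  for rr in (.05,.06,.07,.08,.09,.1,.11):
    k=(abs((th-t+180)%360-180)<14)&(abs(r-rr)<.004)
    if k.sum()>3: print(t,rr,k.sum(),'h',h[k].min().round(4),h[k].max().round(4),'th',th[k].min().round(1),th[k].max().round(1))
tb=np.isfinite(W).all(-1)&(p.max(-1)<60)&(T[...,2]>.03); P=W[tb];R=P-C;hh=R@A;rr=np.sqrt((R*R).sum(1)-hh*hh);k=(abs(rr-.151)<.03)&(abs(hh)<.04);P=P[k]
def f(q):
    a=np.array([np.cos(q[2]),np.sin(q[2]),0]);r=P-[q[0],q[1],q[3]];h=r@a;R=np.sqrt((r*r).sum(1)-h*h);return np.hypot(h,R-.151)-.0168
o=least_squares(f,[*PZ,.195],loss='soft_l1',f_scale=.003);print(len(P),o.x.round(4),PZ)
gr=(hsv[...,0]>45)&(hsv[...,0]<85)&(hsv[...,1]>120)&(d>0)&(d<.5);G=W[gr]-C;print('valve',np.median(np.c_[G@A,G@L,G[:,2]],0).round(4))
E
```

```text
-0.1 263 [ 0.016 -0.018 -0.092] [ 0.019  0.018 -0.09 ]
-0.09 12602 [ 0.007 -0.056 -0.09 ] [ 0.018  0.056 -0.08 ]
-0.08 18297 [-0.003 -0.057 -0.08 ] [ 0.018  0.057 -0.07 ]
-0.07 9908 [-0.01  -0.049 -0.07 ] [ 0.017  0.049 -0.06 ]
-0.06 11848 [-0.011 -0.041 -0.06 ] [ 0.014  0.041 -0.05 ]
-0.05 3717 [-0.011 -0.033 -0.05 ] [ 0.014  0.032 -0.04 ]
-0.04 1061 [-0.012 -0.013 -0.04 ] [ 0.012  0.016 -0.03 ]
-0.03 792 [ 0.006 -0.013 -0.03 ] [ 0.011  0.014 -0.02 ]
-0.02 644 [ 0.005 -0.013 -0.02 ] [ 0.011  0.014 -0.01 ]
-0.01 141 [ 0.005 -0.012 -0.01 ] [ 0.011  0.012 -0.005]
83.5 0.05 623 h -0.039 0.0266 th 74.3 92.2
83.5 0.06 685 h -0.0356 0.0237 th 76.0 90.8
83.5 0.07 714 h -0.0326 0.0217 th 76.9 89.9
83.5 0.08 742 h -0.0297 -0.0236 th 77.9 88.7
83.5 0.09 784 h -0.1211 -0.0201 th 70.7 88.1
83.5 0.1 836 h -0.0239 0.0124 th 79.1 87.7
83.5 0.11 881 h -0.0206 -0.0142 th 79.6 87.3
155.5 0.05 1335 h -0.0374 0.0326 th 144.0 162.2
155.5 0.06 1212 h -0.0348 0.0298 th 146.1 160.0
155.5 0.07 1090 h -0.0318 0.028 th 147.7 159.8
155.5 0.08 954 h -0.0294 0.0229 th 148.7 159.0
155.5 0.09 866 h -0.0256 0.0203 th 149.5 158.4
155.5 0.1 781 h -0.0231 0.0196 th 150.0 158.3
155.5 0.11 669 h -0.0201 0.0169 th 150.7 158.1
11.5 0.05 1997 h -0.0382 0.0323 th 5.5 23.3
11.5 0.06 1991 h -0.035 0.0304 th 6.3 21.6
11.5 0.07 1973 h -0.0317 0.0263 th 6.5 20.2
11.5 0.08 1939 h -0.0293 0.0236 th 8.0 18.9
11.5 0.09 738 h -0.0261 0.0212 th 8.0 18.1
20826 [0.6202 0.0859 0.2821 0.196 ] [0.62071806 0.08678836 0.27898174]
valve [-0.0064 -0.0894 -0.0467]
```

```bash
cat > go.py <<'E'
from plan import *
E
python3 - <<'E'
from plan import *
q=env.get_state()['joints'];p0,R0=cur();R1=Rt(np.radians(24),.6);r=.067
a=np.radians(118)
w=line(p0,R0,pos(a,r,-.07),R1,4)+line(pos(a,r,-.07),R1,pos(a,r,-.014),R1,6);q=check(w,q)
pe,Re=rows(p0,R0,w)
w=[(pos(np.radians(t),r,-.014),R1) for t in np.arange(115.5,50,-2.5)];q=check(w,q)
rows(pe,Re,w)
E
```

```text
err 0.0 min [-0.58  0.24 -0.56 -1.59 -1.01  2.23] max [-0.46  0.3  -0.46 -1.52 -0.92  2.27] ratio [0.11 0.05 0.07 0.04 0.06 0.04] F [0.052 0.038 0.027 0.04  0.15 ] B [0.043 0.033 0.028 0.036 0.132]
[[1, 0.17, -0.15, 0.45, 0.01, 0.01, -0.01], [1, 0.17, -0.15, 0.46, 0, 0, -0.02], [1, 0.17, -0.15, 0.45, 0.01, 0.01, -0.01], [1, 0.17, -0.15, 0.46, 0.01, 0, -0.02], [1, 0.3, -0.36, 0.81, 0, 0, 0.0], [1, 0.29, -0.36, 0.81, 0, 0, 0.0], [1, 0.3, -0.36, 0.81, 0, 0, 0.0], [1, 0.29, -0.36, 0.81, 0, 0, 0.0], [1, 0.3, -0.36, 0.8, 0, 0, 0.0], [1, 0.29, -0.36, 0.81, 0, 0, 0.0]]
end [0.6235 0.0261 0.1636] [0.7418, -0.391, 0.2543, -0.4819]
err 0.0 min [-0.46  0.13 -0.46 -1.59 -0.92  1.96] max [-0.38  0.3  -0.42 -1.46 -0.87  2.23] ratio [0.04 0.05 0.02 0.03 0.02 0.06] F [0.045 0.03  0.034 0.046 0.152] B [0.013 0.012 0.03  0.038 0.134]
[[1, 0.13, -0.22, -0.14, 0, 0, 0.0], [1, 0.11, -0.23, -0.14, 0, 0, 0.0], [1, 0.11, -0.23, -0.14, 0, 0, 0.0], [1, 0.09, -0.24, -0.14, 0, 0, 0.0], [1, 0.08, -0.25, -0.14, 0, 0, 0.0], [1, 0.07, -0.25, -0.14, 0, 0, 0.0], [1, 0.05, -0.25, -0.13, 0, 0, 0.0], [1, 0.05, -0.26, -0.13, 0, 0, 0.0], [1, 0.03, -0.26, -0.13, 0, 0, 0.0], [1, 0.02, -0.26, -0.13, 0, 0, 0.0]]
[[1, 0.01, -0.27, -0.12, 0, 0, 0.0], [1, -0.01, -0.27, -0.11, 0, 0, 0.0], [1, -0.01, -0.27, -0.12, 0, 0, 0.0], [1, -0.03, -0.27, -0.11, 0, 0, 0.0], [1, -0.04, -0.27, -0.1, 0, 0, 0.0], [1, -0.05, -0.26, -0.1, 0, 0, 0.0], [1, -0.06, -0.27, -0.1, 0, 0, 0.0], [1, -0.08, -0.27, -0.09, 0, 0, 0.0], [1, -0.09, -0.27, -0.09, 0, 0, 0.0], [1, -0.09, -0.26, -0.08, 0, 0, 0.0]]
[[1, -0.11, -0.26, -0.08, 0, 0, 0.0], [1, -0.12, -0.26, -0.07, 0, 0, 0.0], [1, -0.13, -0.25, -0.06, 0, 0, 0.0], [1, -0.15, -0.25, -0.06, 0, 0, 0.0], [1, -0.15, -0.24, -0.05, 0, 0, 0.0], [1, -0.16, -0.24, -0.05, 0, 0, 0.0], [1, -0.17, -0.23, -0.04, 0, 0, 0.0]]
end [0.6215 0.0332 0.2376] [0.7418, -0.391, 0.2543, -0.4819]
```

Call:
{"fn": "send_rows", "kwargs": {"motion": [[1,0.17,-0.15,0.45,0.01,0.01,-0.01],[1,0.17,-0.15,0.46,0,0,-0.02],[1,0.17,-0.15,0.45,0.01,0.01,-0.01],[1,0.17,-0.15,0.46,0.01,0,-0.02],[1,0.3,-0.36,0.81,0,0,0.0],[1,0.29,-0.36,0.81,0,0,0.0],[1,0.3,-0.36,0.81,0,0,0.0],[1,0.29,-0.36,0.81,0,0,0.0],[1,0.3,-0.36,0.8,0,0,0.0],[1,0.29,-0.36,0.81,0,0,0.0]]}}

```text
clock: 6.03
tcp_pos: [0.6254, 0.0269, 0.1667]
tcp_rot: [0.743, -0.388, 0.256, -0.482]
ft_force: [-0.0, -0.0, -0.2]
opening: 0.0003
```

Call:
{"fn": "send_rows", "kwargs": {"motion": [[1,0.13,-0.22,-0.14,0,0,0.0],[1,0.11,-0.23,-0.14,0,0,0.0],[1,0.11,-0.23,-0.14,0,0,0.0],[1,0.09,-0.24,-0.14,0,0,0.0],[1,0.08,-0.25,-0.14,0,0,0.0],[1,0.07,-0.25,-0.14,0,0,0.0],[1,0.05,-0.25,-0.13,0,0,0.0],[1,0.05,-0.26,-0.13,0,0,0.0],[1,0.03,-0.26,-0.13,0,0,0.0],[1,0.02,-0.26,-0.13,0,0,0.0]]}}

```text
clock: 6.87
tcp_pos: [0.6265, 0.019, 0.195]
tcp_rot: [0.743, -0.388, 0.256, -0.482]
ft_force: [0.1, 0.0, -0.7]
opening: -0.0004
```

```bash
cat >> h.py <<'E'
def look(k):
    s=st();p,d=env.grab_frame("scene");cv2.imwrite(f"pics/s{k}.png",p)
    pw,dw=env.grab_frame("wrist");cv2.imwrite(f"pics/w{k}.png",pw)
    rel=s['tcp_pos']-C;print('tcp h,l,z',(rel@A).round(4),(rel@L).round(4),rel[2].round(4),'th',np.degrees(np.arctan2(-rel@L,rel[2])).round(1))
    Wd=env.get_calibration('wrist')['hand_eye'];Ts=cloud('wrist',dw,Wd)@Ro.from_quat(s['tcp_rot']).as_matrix().T+s['tcp_pos']
    for n,W,im in(('scene',cloud('scene',d),p),('wrist',Ts,pw)):
        hsv=cv2.cvtColor(im,cv2.COLOR_BGR2HSV);X=W-C;h=X@A;y=X@L;z=X[...,2];r=np.hypot(y,z)
        red=((hsv[...,0]<8)|(hsv[...,0]>172))&(hsv[...,1]>150)&(r>.06)&(r<.118)&(abs(h)<.045)
        th=np.arctan2(-y,z);e=np.exp(5j*th[red]).mean() if red.any() else 0
        gr=(hsv[...,0]>40)&(hsv[...,0]<90)&(hsv[...,1]>90)&(r>.08)&(r<.115)&(abs(h)<.02)
        print(n,'spokes mod72',np.degrees(np.angle(e)/5)%72,'conc',abs(e),red.sum(),'valve',gr.sum(),np.degrees(np.median(th[gr])) if gr.any() else None)
E
python3 -c "
from h import *
look(2)"
```

```text
t 6.87 q [-0.4461, 0.2362, -0.4322, -1.5289, -0.9142, 2.1188] p [0.6265, 0.019, 0.195] R [[0.567, -0.33, 0.755], [-0.824, -0.234, 0.516], [0.007, -0.915, -0.404]] F [0.14, 0.01, -0.72] op -0.0
tcp h,l,z -0.0131 -0.0668 0.0 th 90.0
scene spokes mod72 65.68471841648646 conc 0.914950531884854 1196 valve 21 98.05280232902395
wrist spokes mod72 62.8331955758441 conc 0.9508542833797989 22260 valve 1488 98.40647846059129
```

View pics/w2.png

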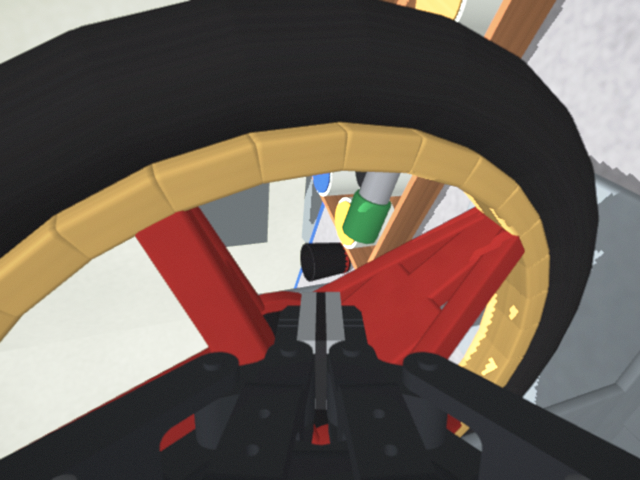

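View pics/s2.png

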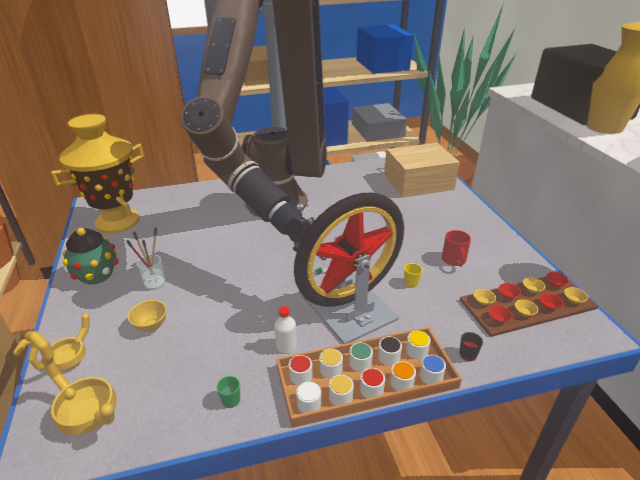

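Call:
{"fn": "send_rows", "kwargs": {"motion": [[1,0.01,-0.27,-0.12,0,0,0.0],[1,-0.01,-0.27,-0.11,0,0,0.0],[1,-0.01,-0.27,-0.12,0,0,0.0],[1,-0.03,-0.27,-0.11,0,0,0.0],[1,-0.04,-0.27,-0.1,0,0,0.0],[1,-0.05,-0.26,-0.1,0,0,0.0],[1,-0.06,-0.27,-0.1,0,0,0.0],[1,-0.08,-0.27,-0.09,0,0,0.0],[1,-0.09,-0.27,-0.09,0,0,0.0],[1,-0.09,-0.26,-0.08,0,0,0.0]]}}

```text
clock: 7.8
tcp_pos: [0.625, 0.0239, 0.2236]
tcp_rot: [0.742, -0.388, 0.256, -0.482]
ft_force: [-0.2, -0.7, -0.8]
opening: 0.0002
```

Call:
{"fn": "send_rows", "kwargs": {"motion": [[1,-0.11,-0.26,-0.08,0,0,0.0],[1,-0.12,-0.26,-0.07,0,0,0.0],[1,-0.13,-0.25,-0.06,0,0,0.0],[1,-0.15,-0.25,-0.06,0,0,0.0],[1,-0.15,-0.24,-0.05,0,0,0.0],[1,-0.16,-0.24,-0.05,0,0,0.0],[1,-0.17,-0.23,-0.04,0,0,0.0]]}}

```text
clock: 8.38
tcp_pos: [0.622, 0.034, 0.2409]
tcp_rot: [0.743, -0.388, 0.256, -0.482]
ft_force: [0.2, -0.1, -1.1]
opening: 0.0001
```

```bash
python3 - <<'E'
from plan import *
look(3)
q=env.get_state()['joints'];p0,R0=cur();R1=Rt(np.radians(24),.6)
w=[(pos(np.radians(t),.067,-.014),R1) for t in np.arange(48,0,-2.5)];q=check(w,q)
rows(p0,R0,w)
E
```

```text
t 8.38 q [-0.3816, 0.129, -0.4164, -1.4633, -0.8705, 1.9559] p [0.622, 0.034, 0.2409] R [[0.567, -0.33, 0.755], [-0.824, -0.234, 0.516], [0.007, -0.915, -0.404]] F [0.25, -0.13, -1.09] op 0.0
tcp h,l,z -0.0133 -0.0511 0.0459 th 48.0
scene spokes mod72 30.190106720479058 conc 0.9187415476718409 1182 valve 23 63.98604098465835
wrist spokes mod72 28.085191298807437 conc 0.9391349725018169 32718 valve 1500 64.86305613097906
err 0.0 min [-0.38  0.04 -0.45 -1.46 -0.87  1.86] max [-0.26  0.13 -0.42 -1.45 -0.77  1.96] ratio [0.05 0.04 0.02 0.01 0.03 0.05] F [0.044 0.03  0.033 0.047 0.226] B [0.011 0.012 0.024 0.027 0.208]
[[1, -0.13, 0.17, 0.02, -0.03, 0, 0.07], [1, -0.19, -0.22, -0.03, 0, 0, 0.0], [1, -0.2, -0.22, -0.02, 0, 0, 0.0], [1, -0.21, -0.2, -0.02, 0, 0, 0.0], [1, -0.21, -0.2, -0.01, 0, 0, 0.0], [1, -0.22, -0.19, 0, 0, 0, 0.0], [1, -0.23, -0.18, 0, 0, 0, 0.0], [1, -0.24, -0.17, 0.01, 0, 0, 0.0], [1, -0.24, -0.17, 0.01, 0, 0, 0.0], [1, -0.25, -0.15, 0.03, 0, 0, 0.0]]
[[1, -0.25, -0.15, 0.02, 0, 0, 0.0], [1, -0.26, -0.13, 0.04, 0, 0, 0.0], [1, -0.26, -0.12, 0.04, 0, 0, 0.0], [1, -0.27, -0.12, 0.05, 0, 0, 0.0], [1, -0.26, -0.1, 0.05, 0, 0, 0.0], [1, -0.28, -0.09, 0.06, 0, 0, 0.0], [1, -0.27, -0.08, 0.06, 0, 0, 0.0], [1, -0.28, -0.07, 0.07, 0, 0, 0.0], [1, -0.27, -0.06, 0.08, 0, 0, 0.0], [1, -0.28, -0.04, 0.08, 0, 0, 0.0]]
end [0.6074 0.0824 0.262 ] [0.7418, -0.3911, 0.2542, -0.4818]
```

View pics/w3.png

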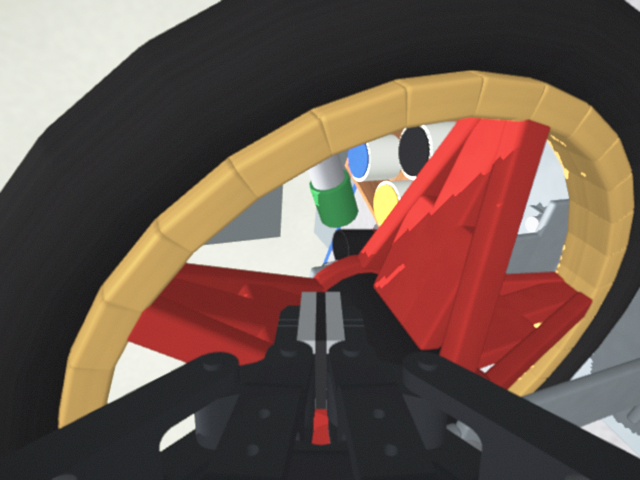

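Call:
{"fn": "send_rows", "kwargs": {"motion": [[1,-0.19,-0.2,-0.03,0,0,0.0],[1,-0.2,-0.2,-0.02,0,0,0.0],[1,-0.21,-0.18,-0.02,0,0,0.0],[1,-0.21,-0.18,-0.01,0,0,0.0],[1,-0.22,-0.17,0,0,0,0.0],[1,-0.23,-0.16,0,0,0,0.0],[1,-0.24,-0.15,0.01,0,0,0.0],[1,-0.24,-0.15,0.01,0,0,0.0],[1,-0.25,-0.14,0.03,0,0,0.0]]}}

```text
clock: 9.23
tcp_pos: [0.6155, 0.0539, 0.2548]
tcp_rot: [0.743, -0.388, 0.256, -0.482]
ft_force: [0.7, -0.4, -0.7]
opening: -0.0002
```

Call:
{"fn": "send_rows", "kwargs": {"motion": [[1,-0.25,-0.14,0.02,0,0,0.0],[1,-0.26,-0.13,0.04,0,0,0.0],[1,-0.26,-0.12,0.04,0,0,0.0],[1,-0.27,-0.12,0.05,0,0,0.0],[1,-0.26,-0.1,0.05,0,0,0.0],[1,-0.28,-0.09,0.06,0,0,0.0]]}}

```text
clock: 9.73
tcp_pos: [0.6109, 0.0699, 0.26]
tcp_rot: [0.743, -0.388, 0.256, -0.482]
ft_force: [0.2, -0.6, -1.4]
opening: -0.0001
```

```bash
python3 - <<'E'
from plan import *
look(4)
q=env.get_state()['joints'];p0,R0=cur();R1=R0
w=[(pos(np.radians(t),.067,-.013),R1) for t in np.arange(8,-20,-2)];q=check(w,q)
rows(p0,R0,w)
E
```

```text
t 9.73 q [-0.2944, 0.0562, -0.4407, -1.4556, -0.8006, 1.8797] p [0.6109, 0.0699, 0.26] R [[0.567, -0.33, 0.755], [-0.824, -0.234, 0.516], [0.007, -0.915, -0.404]] F [0.18, -0.64, -1.4] op -0.0
tcp h,l,z -0.0141 -0.0135 0.065 th 11.8
scene spokes mod72 68.37820838679131 conc 0.9142287203479303 1178 valve 21 32.61426101929388
wrist spokes mod72 65.4880566927484 conc 0.9383700338825862 39056 valve 1889 32.81039601300715
err 0.0 min [-0.29  0.03 -0.47 -1.49 -0.8   1.87] max [-0.23  0.06 -0.44 -1.46 -0.74  1.88] ratio [0.07 0.03 0.01 0.02 0.05 0.03] F [0.046 0.031 0.039 0.047 0.245] B [0.011 0.012 0.017 0.022 0.226]
[[1, -0.31, -0.2, 0.16, 0, 0, 0.0], [1, -0.22, -0.06, 0.06, 0, 0, 0.0], [1, -0.22, -0.05, 0.06, 0, 0, 0.0], [1, -0.23, -0.04, 0.06, 0, 0, 0.0], [1, -0.22, -0.04, 0.06, 0, 0, 0.0], [1, -0.22, -0.02, 0.07, 0, 0, 0.0], [1, -0.22, -0.02, 0.08, 0, 0, 0.0], [1, -0.22, -0.02, 0.07, 0, 0, 0.0], [1, -0.22, 0, 0.08, 0, 0, 0.0], [1, -0.22, 0, 0.08, 0, 0, 0.0]]
[[1, -0.22, 0.01, 0.09, 0, 0, 0.0], [1, -0.21, 0.02, 0.08, 0, 0, 0.0], [1, -0.22, 0.02, 0.09, 0, 0, 0.0], [1, -0.21, 0.04, 0.1, 0, 0, 0.0]]
end [0.6025 0.1031 0.2587] [0.7425, -0.3881, 0.2562, -0.482]
```

View pics/w4.png

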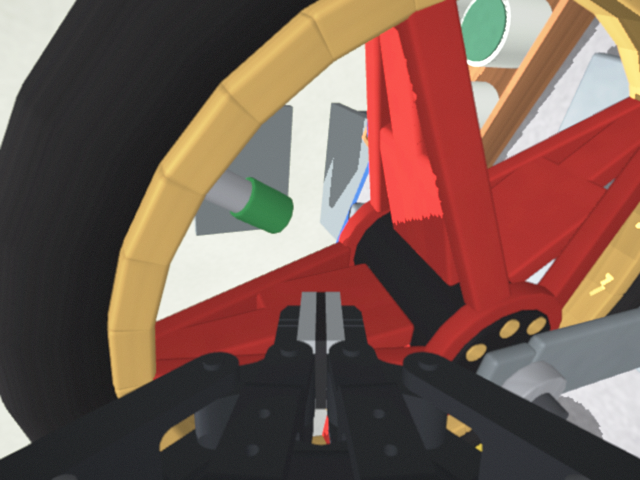

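View pics/s4.png

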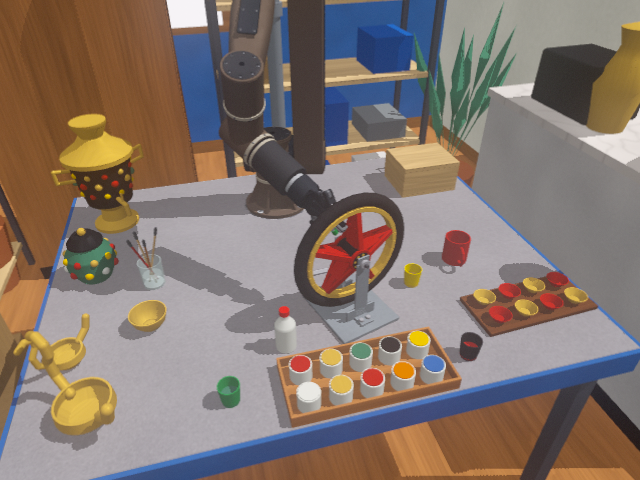

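Call:
{"fn": "send_rows", "kwargs": {"motion": [[1,-0.22,-0.12,0.1,0,0,0],[1,-0.24,-0.1,0.1,0,0,0.0],[1,-0.24,-0.08,0.07,0,0,0.0],[1,-0.23,-0.04,0.06,0,0,0.0],[1,-0.22,-0.04,0.06,0,0,0.0],[1,-0.22,-0.02,0.07,0,0,0.0],[1,-0.22,-0.02,0.08,0,0,0.0],[1,-0.22,-0.02,0.07,0,0,0.0],[1,-0.22,0,0.08,0,0,0.0],[1,-0.22,0,0.08,0,0,0.0]]}}

```text
clock: 10.67
tcp_pos: [0.6054, 0.0934, 0.2607]
tcp_rot: [0.743, -0.388, 0.256, -0.482]
ft_force: [0.3, -0.9, 0.0]
opening: -0.0004
```

```bash
python3 - <<'E'
from plan import *
look(5)
q=env.get_state()['joints'];p0,R0=cur();R1=R0
w=[(pos(np.radians(t),.067,-.012),R1) for t in np.arange(-13,-30,-2)];q=check(w,q)
rows(p0,R0,w)
E
```

```text
t 10.67 q [-0.2429, 0.0348, -0.4608, -1.474, -0.7558, 1.8711] p [0.6054, 0.0934, 0.2607] R [[0.567, -0.33, 0.755], [-0.824, -0.234, 0.516], [0.007, -0.915, -0.404]] F [0.29, -0.93, 0.02] op -0.0
tcp h,l,z -0.0129 0.0106 0.0657 th -9.2
scene spokes mod72 47.687777442596236 conc 0.9172656215959263 1104 valve 23 13.636177925177744
wrist spokes mod72 44.51436781096524 conc 0.9391443441104992 37756 valve 2086 12.992674739177492
err 0.0 min [-0.24  0.03 -0.48 -1.51 -0.76  1.87] max [-0.21  0.03 -0.46 -1.47 -0.72  1.9 ] ratio [0.07 0.01 0.02 0.03 0.04 0.03] F [0.05  0.035 0.036 0.045 0.24 ] B [0.012 0.011 0.013 0.017 0.221]
[[1, -0.35, -0.05, 0.22, 0, 0, 0.0], [1, -0.21, 0.02, 0.09, 0, 0, 0.0], [1, -0.22, 0.03, 0.09, 0, 0, 0.0], [1, -0.21, 0.03, 0.1, 0, 0, 0.0], [1, -0.21, 0.05, 0.09, 0, 0, 0.0], [1, -0.2, 0.05, 0.1, 0, 0, 0.0], [1, -0.21, 0.06, 0.1, 0, 0, 0.0], [1, -0.2, 0.06, 0.1, 0, 0, 0.0], [1, -0.19, 0.08, 0.11, 0, 0, 0.0]]
end [0.6003 0.1147 0.2535] [0.7425, -0.3882, 0.2561, -0.482]
```

View pics/w5.png

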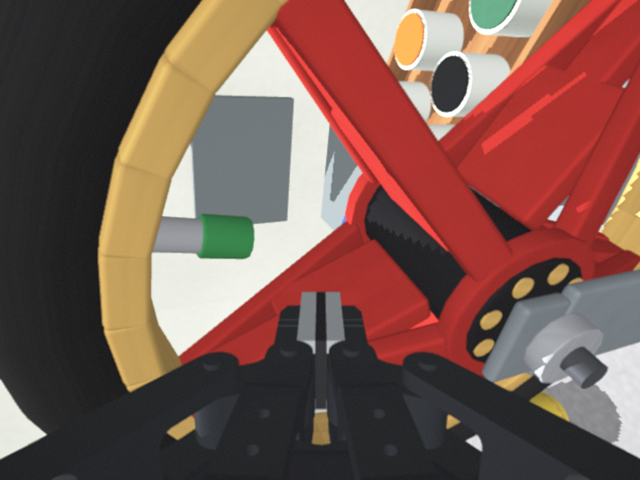

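Call:
{"fn": "send_rows", "kwargs": {"motion": [[1,-0.2,-0.03,0.1,0,0,0],[1,-0.2,0,0.11,0,0,0],[1,-0.2,0.02,0.1,0,0,0],[1,-0.2,0.03,0.09,0,0,0],[1,-0.15,0.03,0.07,0,0,0],[1,0,0,0,0,0,0]]}}

```text
clock: 11.27
tcp_pos: [0.6032, 0.1038, 0.2581]
tcp_rot: [0.743, -0.388, 0.256, -0.482]
ft_force: [0.6, -0.6, 0.1]
opening: 0.0002
```

```bash
python3 - <<'E'
from plan import *
look(6)
E
```

```text
t 11.27 q [-0.2235, 0.032, -0.4711, -1.4895, -0.7388, 1.8794] p [0.6032, 0.1038, 0.2581] R [[0.567, -0.33, 0.755], [-0.824, -0.234, 0.517], [0.006, -0.915, -0.404]] F [0.63, -0.61, 0.06] op 0.0
tcp h,l,z -0.0121 0.0212 0.0631 th -18.6
scene spokes mod72 37.934802105575976 conc 0.9169443798977573 1111 valve 23 3.889570724101512
wrist spokes mod72 36.36490591606928 conc 0.9400658260456435 34723 valve 2087 4.3889314605214516
```

View pics/w6.png

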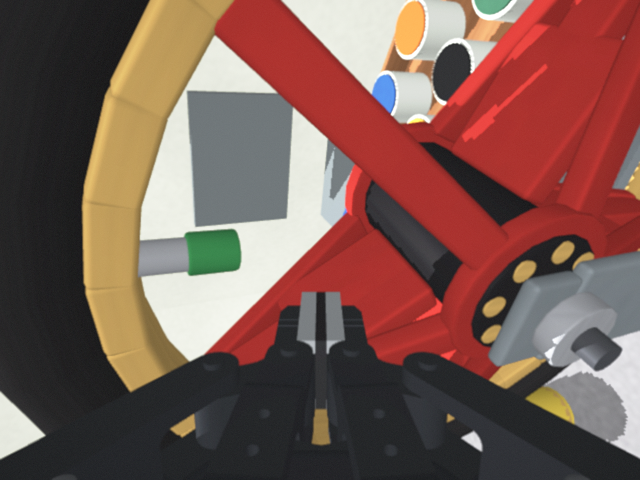

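Call:
{"fn": "send_rows", "kwargs": {"motion": [[1,-0.13,0.03,0.06,0,0,0],[1,-0.13,0.04,0.06,0,0,0],[1,0,0,0,0,0,0]]}}

```text
clock: 11.62
tcp_pos: [0.6025, 0.1062, 0.257]
tcp_rot: [0.743, -0.388, 0.256, -0.482]
ft_force: [-0.2, -0.3, -0.3]
opening: -0.0001
```

```bash
python3 - <<'E'
from plan import *
look(7)
q=env.get_state()['joints'];p0,R0=cur()
# back off clockwise a little, then out along axle & tool axis
th=np.arctan2(-(p0-C)@L,(p0-C)[2]);h=(p0-C)@A
w=[(pos(th+np.radians(2.0*i),.066,h),R0) for i in range(1,6)]
pb=w[-1][0];w+=[(pb-A*.012*i,R0) for i in range(1,13)];q=check(w,q)
rows(p0,R0,w)
E
```

```text
t 11.62 q [-0.2199, 0.032, -0.4744, -1.4947, -0.7349, 1.8841] p [0.6025, 0.1062, 0.257] R [[0.567, -0.33, 0.755], [-0.824, -0.234, 0.516], [0.006, -0.915, -0.404]] F [-0.19, -0.27, -0.34] op -0.0
tcp h,l,z -0.0122 0.0236 0.062 th -20.9
scene spokes mod72 35.48916194068129 conc 0.9183704588064875 1137 valve 24 2.0527906694882496
wrist spokes mod72 34.113650016581744 conc 0.9376074353978602 34793 valve 2086 2.164716170638541
err 0.0 min [-0.48 -0.16 -0.64 -1.49 -0.96  1.87] max [-0.22  0.04 -0.46 -1.38 -0.74  1.89] ratio [0.19 0.12 0.1  0.06 0.13 0.02] F [0.05  0.035 0.031 0.041 0.244] B [0.013 0.011 0.015 0.02  0.225]
[[1, 0.22, -0.01, -0.08, 0, 0, 0.0], [1, 0.21, -0.03, -0.1, 0, 0, 0.0], [1, 0.21, -0.03, -0.08, 0, 0, 0.0], [1, 0.21, -0.02, -0.09, 0, 0, 0.0], [1, 0.21, -0.01, -0.09, 0, 0, 0.0], [1, -0.38, 0.45, -1.04, 0, 0, 0.0], [1, -0.38, 0.46, -1.04, 0, 0, 0.0], [1, -0.38, 0.46, -1.04, 0, 0, 0.0], [1, -0.38, 0.46, -1.04, 0, 0, 0.0], [1, -0.39, 0.46, -1.04, 0, 0, 0.0]]
[[1, -0.38, 0.45, -1.04, 0, 0, 0.0], [1, -0.38, 0.46, -1.05, 0, 0, 0.0], [1, -0.38, 0.46, -1.04, 0, 0, 0.0], [1, -0.38, 0.46, -1.04, 0, 0, 0.0], [1, -0.39, 0.46, -1.04, 0, 0, 0.0], [1, -0.38, 0.45, -1.04, 0, 0, 0.0], [1, -0.38, 0.46, -1.04, 0, 0, 0.0]]
end [0.4672 0.0557 0.2598] [0.7425, -0.3884, 0.2562, -0.4818]
```

Call:
{"fn": "send_rows", "kwargs": {"motion": [[1,0.22,-0.01,-0.08,0,0,0.0],[1,0.21,-0.03,-0.1,0,0,0.0],[1,0.21,-0.03,-0.08,0,0,0.0],[1,0.21,-0.02,-0.09,0,0,0.0],[1,0.21,-0.01,-0.09,0,0,0.0],[1,-0.38,0.45,-1.04,0,0,0.0],[1,-0.38,0.46,-1.04,0,0,0.0],[1,-0.38,0.46,-1.04,0,0,0.0],[1,-0.38,0.46,-1.04,0,0,0.0],[1,-0.39,0.46,-1.04,0,0,0.0]]}}

```text
clock: 12.55
tcp_pos: [0.5465, 0.0784, 0.2599]
tcp_rot: [0.742, -0.388, 0.256, -0.482]
ft_force: [-0.4, 0.2, -0.4]
opening: 0.0004
```

Call:
{"fn": "send_rows", "kwargs": {"motion": [[1,-0.38,0.45,-1.04,0,0,0.0],[1,-0.38,0.46,-1.05,0,0,0.0],[1,-0.38,0.46,-1.04,0,0,0.0],[1,-0.38,0.46,-1.04,0,0,0.0],[1,-0.39,0.46,-1.04,0,0,0.0],[1,-0.38,0.45,-1.04,0,0,0.0],[1,-0.38,0.46,-1.04,0,0,0.0],[1,0,0,0,0,0,0],[1,0,0,0,0,0,0]]}}

```text
clock: 13.3
tcp_pos: [0.467, 0.055, 0.2602]
tcp_rot: [0.742, -0.389, 0.257, -0.482]
ft_force: [-0.3, 0.3, 0.5]
opening: -0.0003
```

```bash
python3 - <<'E'
from plan import *
look(8)
look(9)
p,d=env.grab_frame('top');cv2.imwrite('pics/t9.png',p)
a=cv2.imread('pics/top0.png');df=cv2.absdiff(a,p).max(-1)
for n,(u,v) in dict(pot=(202,246),mug=(132,274),bowl=(497,246),jar=(500,316),spanner=(297,293),bottle=(363,182),base=(290,258)).items(): print(n,(df[v-18:v+18,u-25:u+25]>40).mean().round(3))
E
```

```text
t 13.3 q [-0.4785, -0.1608, -0.6426, -1.3782, -0.9623, 1.8933] p [0.467, 0.055, 0.2602] R [[0.566, -0.33, 0.756], [-0.825, -0.234, 0.515], [0.007, -0.915, -0.404]] F [-0.27, 0.26, 0.52] op -0.0
tcp h,l,z -0.1565 0.0118 0.0652 th -10.3
scene spokes mod72 35.618087946187856 conc 0.9150531878899715 1128 valve 21 2.3025149817516444
wrist spokes mod72 35.948729033386236 conc 0.9382132294884599 13328 valve 615 1.4976528041264952
t 13.4 q [-0.4772, -0.1595, -0.6417, -1.3786, -0.9618, 1.8933] p [0.4676, 0.0553, 0.2601] R [[0.566, -0.33, 0.755], [-0.824, -0.234, 0.516], [0.007, -0.915, -0.404]] F [0.17, 0.62, 0.05] op -0.0
tcp h,l,z -0.1558 0.0119 0.0651 th -10.4
scene spokes mod72 35.60876054989813 conc 0.9183511197566988 1141 valve 21 2.4383188469591066
wrist spokes mod72 35.975252262989834 conc 0.9356550833951778 13325 valve 613 1.4658099298466012
pot 0.001
mug 0.0
bowl 0.0
jar 0.0
spanner 0.283
bottle 0.0
base 0.035
```

View pics/w9.png

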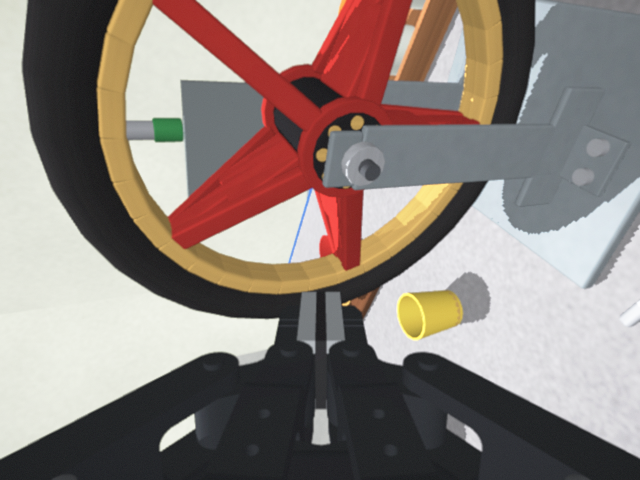

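View pics/s9.png

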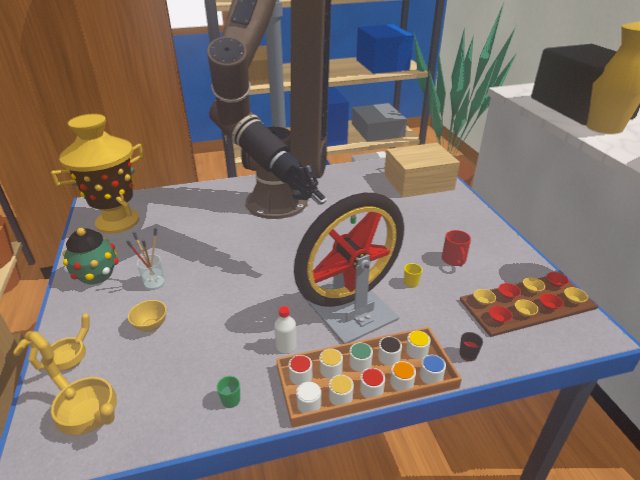

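```bash
python3 -c "
from workcell import env
print(env.close_job())"
```

```text
the job is handed in; nothing more can be done
None
```

The valve now points up, and the job is handed in. With the shut fingertips in the gap, I pushed a single red spoke in one slow arc, up the right side and over the top, turning the wheel about 119° anticlockwise. I then backed the fingers off and withdrew them straight out to about 14 cm from the wheel, finishing at about 13 s of the 64 s. One spoke was enough, so I did not move on to another.

- **Valve angle:** the last checks after withdrawing put it within about 2.5° of straight up, against the 7° allowed. The estimates disagreed slightly: the green cap read +1.5° to +2.4°, and the spokes about 0° to −0.4°.
- **Wheel at rest:** two looks in a row gave the same angle to within about 0.15°.
- **Forces:** the wrist force read at the end of each move stayed below about 2.5 N.
- **Other things on the table:** the top pictures before and after show no change at the pot, mug, bowl, jar and bottle.
- **Stand:** its patch of the top picture changed by 3.5%. I did not measure its position again, but the wheel stayed where I first located it.
- **Spanner:** the check here was unclear. The picture changed at its place, probably because of the arm or its shadow, and I did not look closer. The hand stayed more than 13 cm above the table by my own clearance estimate while near the wheel.

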